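# Turn the flow sensor to its key notch and latch it

### The arm

A 6-joint arm with a two-finger parallel gripper is mounted at the origin on a cart in front of the work surface, level with it; the furniture and walls round the work are solid. World frame = base frame: x ahead of the robot, y to its left, z up, the work surface at z = 0. Lengths are in m, angles in rad, forces in N, time in s.
With the tool pointing down it reaches from about 0.225 to 0.875 m from the base axis. Payload 3.4 kg.
Tool frame: the origin (TCP) lies midway between the tips of the shut fingers; the grasp point (between the pads) lies 19 mm behind it; z points along the fingers, y is the line along which they close (so a half turn about z gives the same grasp; the last joint's range is limited). The gripper opens to 85 mm and grips with 20 to 120 N. Pads are 22 mm wide; open, the fingers measure 114 mm over their backs; the gripper's body (76 mm by 85 mm) begins 54 mm behind the grasp point. The pads swing forward as they close: fully open they stand 13 mm farther back than shut.
Start: joints at [1.147, 0.276, 1.505, -0, 1.361, -0.121], TCP at [0.171, 0.549, 0.231] pointing down, gripper open.
Joint ranges: [-2.89, 2.89], [-0.75, 2.08], [0.22, 2.7], [-1.18, 4.32], [0.11, 2.71], [-2.7, 2.7]. Speed limits (rad/s): [2.57, 2.57, 3.14, 3.14, 3.14, 3.14].

### API

Orientations are given as a unit quaternion [w, x, y, z].
In Python, from rig import * gives the robot as it stands.
- The arm moves only by the tool apply_moves, never from a script. Its argument "steps" is one flat list of numbers, 4 for each row, row after row: the shift along the world's x, y, z in cm, then the turn about the world's z in degrees. A call has 1 to 8 rows; each row is the pose to reach, as a shift and turn from the pose commanded when the call began; what a row does not reach only later rows make up. A row lasts 1/12 s, in which the tool goes at most 41.7 mm and 7.16 degrees, less where a joint would pass 70% of its speed; a pose out of reach is approached as far as the arm can. A call with a gripper value outside its range is refused whole. "jaw" is the closure in counts, from 0 (fully open) to 255 (shut), set as the call begins (left out, the last holds). The fingers move at their own pace and stop on an object; "newtons" is the grip in N (left out, the last holds). Time passes only in rows, so rows that repeat a pose let the fingers close. It gives the time, the measured TCP pose, the force, the opening and the grip force at its end, in the units of the state.
- get_state(): the state, without advancing time (a new reading comes with each control period).
- get_image(name): name is "side" or "top" or "wrist"; returns the picture (400x640x3 uint8, red, green, blue); there is no depth.
- calibration(name): a dict with "fx", "fy", "cx", "cy" (pixels), "xyz" and "rotation" of the camera in the world. Camera axes: x right, y up, looking along -z (the intrinsics and any distortion apply to the point x, -y, -z); pixel columns grow to the right and rows downward; lengths in m; the calibration is good to about 2 mm. The wrist camera is an equidistant fisheye: a pixel r from the principal point sees the ray r / f radians off the axis. A picture is of the moment at which its call begins: read the wrist's pose just before it. calibration takes no time and is no camera call; for the wrist camera it gives the pose at the moment of the call.
- sign_off(): hands the job in; it is judged then, once.
The state is a dict: "clock": time; "qpos": joint angles; "qd": joint speeds; "effort": joint torques, N m; "position": TCP position; "ee_rot": TCP orientation; "contact_force": force on the tool from outside, world axes, zero at the start; "moment": the same for the moment, N m; "width": finger opening in m; "gripper_force": force on a finger pad.
Only numpy, scipy, OpenCV 4.12 (cv2) and the standard library are available. Lean on these libraries where they do the work, as an engineer would, in place of code of your own. Each camera call takes 0.05 s, during which the arm holds its last target. There are 200 camera calls.

### The job

The flow sensor was put back into its pipe tee facing the wrong way, so its key is riding on top of the collar and it stands proud. Turn it by its T-bar until the key faces the notch in the collar and the sensor drops fully home, then swing the steel keeper over the sensor's flange right up to its stop pin and let go. Leave the loose fittings, the ball valve and the screwdriver where they lie.

Things in the scene. Friction and masses are not known exactly. Their poses are not given: they have to be found in the camera images.
- flow_tee: Fixed dark grey plastic pipe tee strapped to a board (220 x 104 x 12 mm); pipe axis 58 mm above the bench, 268 mm long over its union nuts. Origin on the bench top straight under the centre of the upright collar; x along the pipe (downstream, the side of the collar's notch; a raised arrow on the tee's side points there too), y to the keeper's side, z up.
- notch (a point): In the one notch of the collar's rim, on the tee's +x side, 18 mm wide, 14 mm deep, open outwards: where the key's lower edge lies when the sensor is home, 30 mm from the collar's axis, 12 mm below the rim. Axes as the tee's. The collar: outside diameter 67 mm, flat rim 128 mm above the bench, bore 41 mm.
- tbar (a point): Centre of the black T-bar on top of the loose white flow sensor (0.25 to 0.5 kg) standing in the collar: 66 mm long (along the point's x), 14 mm thick (y), 36 mm high. z is the sensor's axis, up; +x the side of its key and of the steel connector stub above the key. About 187 mm above the bench at the start (leaning up to 3 degrees), 175 mm when home. Turns easily (under 0.1 N m).
- sensor_flange (a point): Centre of the underside of the sensor's flange (72 mm diameter, 8 mm thick), 47 mm below the T-bar's centre; axes as the T-bar's. Above it a round head 54 mm in diameter, 22 mm high, with the connector stub (23 mm thick at its nut, ending 54 mm from the axis, 18 mm above this point), then the T-bar; below it the 39 mm stem, 76 mm long, in the bore with 1 mm play.
- key (a point): Middle of the lower edge of the sensor's key: a block under the flange on the sensor's +x side, 12 mm wide (9 mm at its lower edge), 12 mm high, from the stem out to 35.5 mm. This point is 30 mm from the axis, 12 mm below the flange's underside. It rides on the rim at the start; over the notch (3 mm play each side, about 5 degrees) the sensor drops 12 mm by its own weight.
- keeper_knob (a point): Centre (half-way up) of the upright black knob on the keeper: 14 mm in diameter, 29 mm high. The keeper is a flat steel arm, 14 mm wide, 138.5 to 145.5 mm above the bench, swinging level about a pivot 96 mm from the knob; x points along the arm from pivot to knob. It passes 2.5 mm over the flange of a sensor that is home; one standing proud blocks it.
- keeper_hinge (a point): The keeper's pivot axis, 142 mm above the bench, at x = -56 mm, y = +36 mm from the collar's axis in the tee's axes.
- keeper (a joint): Swing of the keeper in rad: 0 closed against its stop pin, arm along the tee's +x, knob then 40 mm along x and 36 mm along y from the collar's axis; grows anticlockwise seen from above to 1.45 fully open; stays where it is left (about 0.6 N at the knob moves it).
- pvc_elbow: Loose dark grey pipe elbow, 58 x 58 x 41 mm, a bystander; origin under its middle on the bench.
- pvc_tee: Loose light green pipe tee, 60 x 80 x 39 mm, a bystander; origin under its middle on the bench.
- ball_valve: Loose dark grey ball valve with a red lever, 54 x 132 x 72 mm, a bystander; origin under its middle on the bench.
- screwdriver: Screwdriver with a red handle lying on the bench, 25 x 173 x 25 mm, a bystander; origin under its middle on the bench.
Things that resemble listed ones, but are neither listed nor needed, are in the scene too. Leave any blue or orange look-alike of the part that bears tbar alone.

How it is judged:
By the outcome, as a careful person would: the job done as asked, in the order asked, and still so for the second after the job is handed in, with the robot touching nothing.
It also fails if it takes over 61 s, if anything falls off the work surface, if the arm or the gripper's body presses on something with over 40 N, if the wrist force passes 120 N, or if a joint passes its speed limit or range.

## Working session

There is one attempt and no reset: what is moved stays moved. The work goes in short steps, Python scripts to look and compute and a tool call to move; the robot and the scene stay as the last step left them, time stands still between calls to the robot, and variables do not carry over. Pictures are saved under pics/ and viewed, at most 10 in all, crops included, and the job is handed in when it is done.

Besides the shell and the picture viewer there is one more tool, called after "Call:" by a JSON object that holds its "method" and its "body", one argument or row to a line. apply_moves: Moves the arm, as the interface text tells. Its arguments: {"type":"object","properties":{"steps":{"type":"array","items":{"type":"number"}},"jaw":{"type":"number"},"newtons":{"type":"number"}},"required":["steps"]}

```bash
ls; mkdir -p pics; python3 - <<'E'
from rig import *
import cv2,numpy as np
for n in ("top","side"):
    c=calibration(n); print(n,{k:np.round(v,4).tolist() for k,v in c.items()})
    cv2.imwrite(f"pics/{n}0.png",get_image(n)[:,:,::-1])
s=get_state();print(s)
E
```

```text
pics
top {'fx': 360.9876, 'fy': 360.9876, 'cx': 320.6445, 'cy': 209.1533, 'xyz': [0.3766, -0.0729, 1.0002], 'rotation': [-0.6998, -0.0586, 0.0546, 0.7098]}
side {'fx': 377.888, 'fy': 377.888, 'cx': 315.2191, 'cy': 194.9563, 'xyz': [0.2946, -0.8475, 0.5929], 'rotation': [0.8616, 0.4904, -0.063, -0.1151]}
{'clock': 0.1, 'qpos': array([ 1.14698371e+00,  2.76532807e-01,  1.50599416e+00,  1.31452060e-05,
        1.36071218e+00, -1.20976841e-01]), 'qd': array([ 0.0014308 ,  0.00054353, -0.00402086, -0.0006498 , -0.00085196,
        0.00088876]), 'effort': array([ 1.65555455e-03, -4.17701018e+01, -2.46403706e+01, -2.98904779e-04,
        5.71395125e-03,  6.34559669e-06]), 'position': array([0.17127535, 0.54840872, 0.23053055]), 'ee_rot': array([-2.27675743e-04,  1.50841257e-01,  9.88557655e-01, -7.91166041e-04]), 'contact_force': array([ 0.05427719, -0.8015434 , -0.00845829]), 'moment': array([-0.03251742, -0.03515146, -0.02061479]), 'gripper_force': 0.0, 'width': 0.08545233648340994}
```

View pics/top0.png

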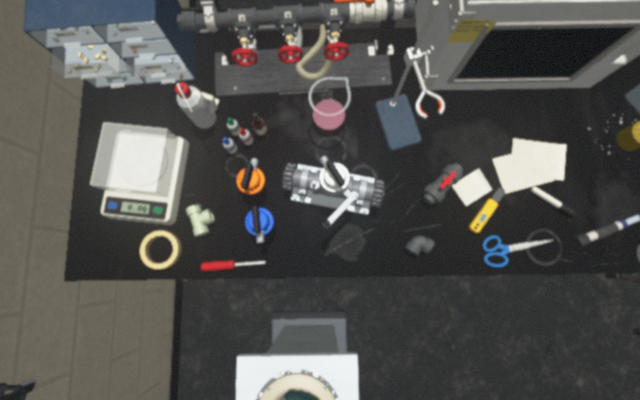

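View pics/side0.png

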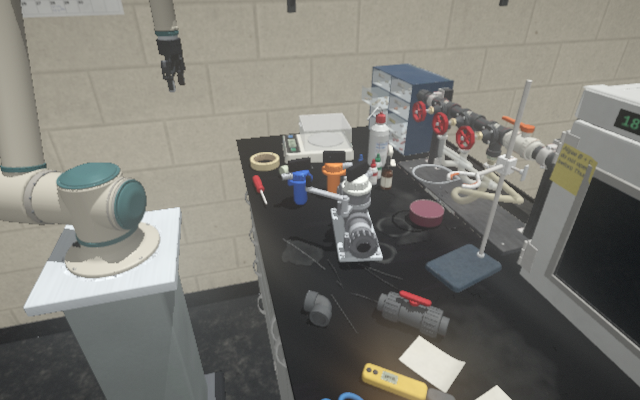

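```bash
cat > h.py <<'E'
import numpy as np,cv2
from scipy.spatial.transform import Rotation as R
from rig import *
def rot(q): return R.from_quat([q[1],q[2],q[3],q[0]])
def ray(c,u,v):
    d=np.array([(u-c["cx"])/c["fx"],-(v-c["cy"])/c["fy"],-1.]); return np.array(c["xyz"]),rot(c["rotation"]).apply(d)
def onplane(c,u,v,z):
    o,d=ray(c,u,v); return o+d*(z-o[2])/d[2]
def proj(c,p):
    q=rot(c["rotation"]).inv().apply(np.array(p)-c["xyz"]); return c["cx"]-c["fx"]*q[0]/q[2], c["cy"]+c["fy"]*q[1]/q[2]
E
python3 - <<'E'
import cv2,numpy as np
t=cv2.imread("pics/top0.png")[145:245,270:400]; s=cv2.imread("pics/side0.png")[160:270,290:400]
f=lambda a:cv2.resize(a,(400,int(a.shape[0]*400/a.shape[1])),interpolation=cv2.INTER_CUBIC)
t=cv2.resize(t,(780,600),interpolation=cv2.INTER_CUBIC); s=cv2.resize(s,(600,600),interpolation=cv2.INTER_CUBIC)
cv2.imwrite("pics/tc.png",cv2.convertScaleAbs(t,alpha=1.3,beta=15));cv2.imwrite("pics/sc.png",cv2.convertScaleAbs(s,alpha=1.3,beta=15))
E
```

```text
(no output)
```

View pics/tc.png

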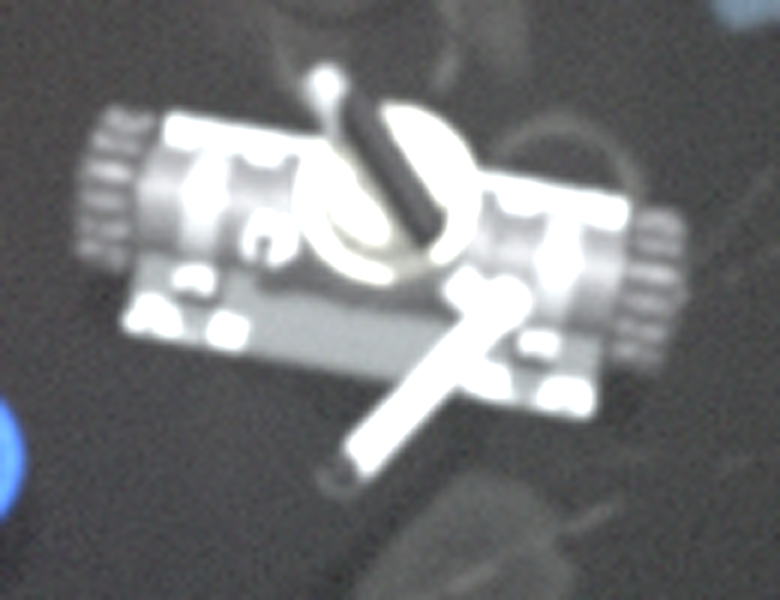

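View pics/sc.png

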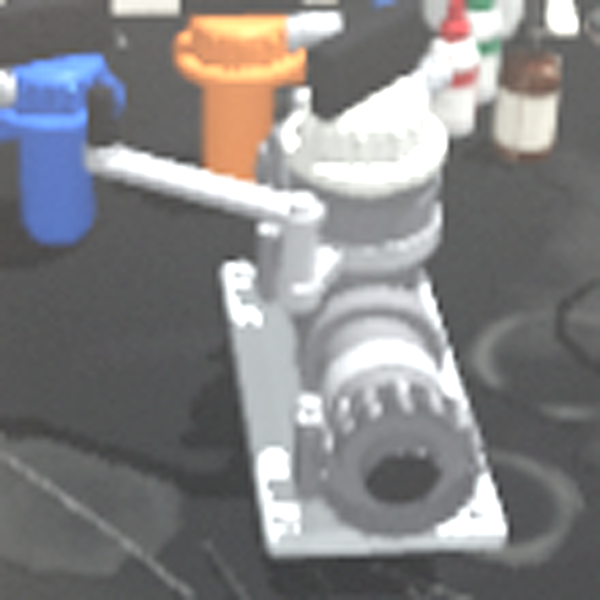

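```bash
python3 - <<'E'
from h import *
c=calibration("top"); k=calibration("side")
P=lambda u,v,z:np.round(onplane(c,270+(u+.5)/6-.5,145+(v+.5)/6-.5,z),4)
piv=P(515,300,.146);knob=P(337,470,.1745)
b=[P(128,337,.012),P(597,412,.012)]
print("piv",piv,"knob",knob,"board",b,np.degrees(np.arctan2(*(b[0]-b[1])[[1,0]])))
print("nuts",P(80,185,.058),P(685,290,.058), "flange",P(388,193,.148))
t1,t2=P(350,95,.205),P(432,235,.205); print("tbar",t1,t2,(t1+t2)/2,np.degrees(np.arctan2(*(t1-t2)[[1,0]])),np.linalg.norm(t1-t2))
print("stub",P(325,85,.165))
# side knob check
for p in (np.r_[knob[:2],.16],): print("knob in side", proj(k,p))
E
```

```text
piv [ 0.549  -0.1533  0.146 ] knob [ 0.4778 -0.0805  0.1745] board [array([0.5612, 0.0141, 0.012 ]), array([ 0.5229, -0.2022,  0.012 ])] 79.95877897999694
nuts [0.6222 0.0315 0.058 ] [ 0.5702 -0.2371  0.058 ] flange [ 0.5935 -0.1031  0.148 ]
tbar [ 0.6175 -0.0874  0.205 ] [ 0.5625 -0.1173  0.205 ] [ 0.59    -0.10235  0.205  ] 28.530111226202607 0.06260199677326599
stub [ 0.6339 -0.0782  0.165 ]
knob in side (np.float64(306.47799518941036), np.float64(182.0163387264856))
```

Call:
{"method": "apply_moves", "body": {
  "steps": [2.1,-3.2,1,-6.7,4.2,-6.4,2,-13.4,6.3,-9.6,3,-20.1,8.4,-12.8,4,-26.8,10.5,-16,5,-33.5,12.6,-19.2,6,-40.2,14.7,-22.4,7,-46.9,16.8,-25.6,8,-53.6]
}}

```text
clock: 0.77
position: [0.3398, 0.2911, 0.3116]
ee_rot: [-0.0, 0.583, 0.813, -0.0]
contact_force: [1.4, 0.5, -0.3]
width: 0.0855
gripper_force: 0.0
```

Call:
{"method": "apply_moves", "body": {
  "steps": [2.1,-3.2,0,-6.7,4.2,-6.4,0,-13.4,6.3,-9.6,0,-20.1,8.4,-12.8,0,-26.8,10.5,-16,0,-33.5,12.6,-19.2,0,-40.2,14.7,-22.4,0,-46.9,16.8,-25.6,0,-53.6]
}}

```text
clock: 1.43
position: [0.5079, 0.0351, 0.311]
ee_rot: [-0.0, 0.887, 0.462, -0.0]
contact_force: [0.0, 0.9, -0.8]
width: 0.0853
gripper_force: 0.0
```

Call:
{"method": "apply_moves", "body": {
  "steps": [2.1,-3.2,0,-6.7,4.2,-6.4,0,-13.4,6.3,-9.6,0,-20.1,8.5,-13.5,0,-26.8,8.5,-13.9,0,-26.8,8.5,-13.9,0,-26.8]
}}

```text
clock: 1.93
position: [0.5931, -0.1049, 0.3096]
ee_rot: [-0.0, 0.969, 0.246, -0.001]
contact_force: [-0.7, 1.0, -0.9]
width: 0.0853
gripper_force: 0.0
```

```bash
python3 - <<'E'
from h import *
s=get_state();c=calibration("wrist");print(s["clock"],s["position"],s["ee_rot"],s["contact_force"],s["qpos"]);print(c)
cv2.imwrite("pics/w1.png",get_image("wrist")[:,:,::-1])
E
```

```text
1.9333 [ 0.59308906 -0.10485988  0.30961407] [-2.48894331e-04  9.69264835e-01  2.46016765e-01 -1.17025034e-03] [-0.72423349  0.97687732 -0.85032556] [-2.90007326e-01  2.88141428e-01  1.29698207e+00 -7.73210043e-04
  1.55873367e+00  7.83661721e-01]
{'fx': 309.70691628693146, 'fy': 309.70691628693146, 'cx': 317.12583609902543, 'cy': 203.3146298701889, 'xyz': array([ 0.65866229, -0.06855099,  0.45231862]), 'rotation': array([ 0.84993344, -0.12704269,  0.07610764, -0.50564901])}
```

View pics/w1.png

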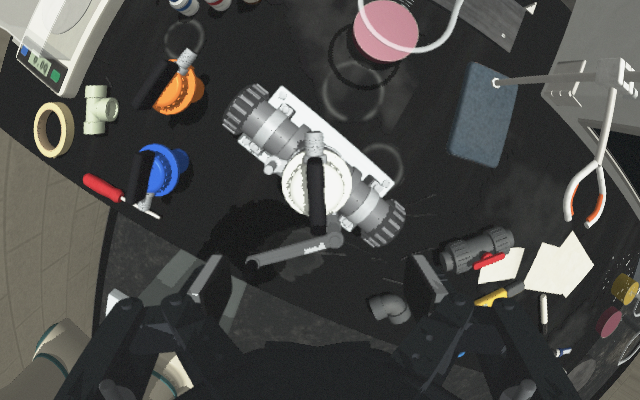

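```bash
cat >> h.py <<'E'
def wonplane(c,u,v,z):
    x,y=u-c["cx"],v-c["cy"]; r=np.hypot(x,y); th=r/c["fx"]; s=np.sin(th)/max(r,1e-9)
    d=rot(c["rotation"]).apply([x*s,-y*s,-np.cos(th)]); o=np.array(c["xyz"]); return o+d*(z-o[2])/d[2]
E
python3 - <<'E'
import cv2
t=cv2.imread("pics/w1.png")[120:280,230:415]
cv2.imwrite("pics/w1c.png",cv2.convertScaleAbs(cv2.resize(t,None,fx=3.75,fy=3.75,interpolation=cv2.INTER_CUBIC),alpha=1.4,beta=20))
E
```

```text
(no output)
```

View pics/w1c.png

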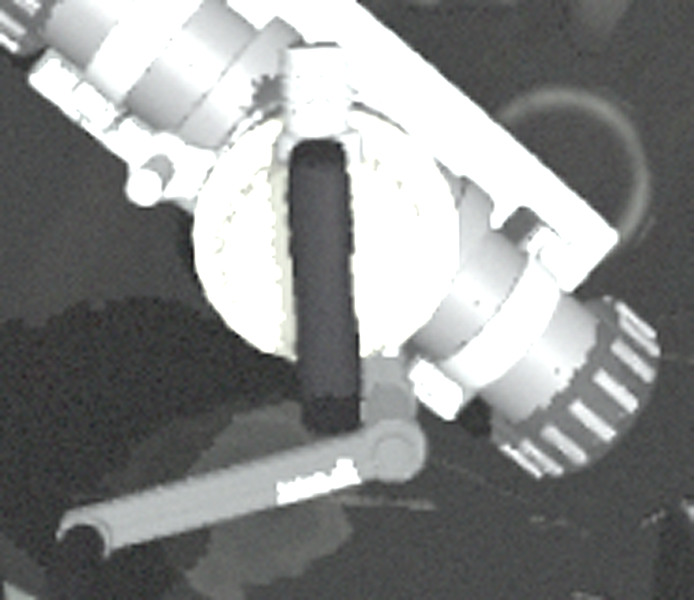

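```bash
python3 - <<'E'
from h import *
c={'fx':309.7069,'fy':309.7069,'cx':317.1258,'cy':203.3146,'xyz':[0.65866229,-0.06855099,0.45231862],'rotation':[0.84993344,-0.12704269,0.07610764,-0.50564901]}
P=lambda u,v,z:np.round(wonplane(c,230+(u+.5)/3.75-.5,120+(v+.5)/3.75-.5,z),4)
a,b=P(319,165,.205),P(331,397,.205)
print(a,b,(a+b)/2,np.degrees(np.arctan2(*(a-b)[[1,0]])),np.linalg.norm(a-b))
piv=P(395,450,.148);print("piv",piv,"stub",P(316,45,.165),"flange",P(327,235,.15))
b1,b2=P(355,10,.012),P(618,238,.012);print("board",b1,b2,np.degrees(np.arctan2(*(b1-b2)[[1,0]])))
print("knob",P(72,540,.1745))
E
```

```text
[ 0.6205 -0.0868  0.205 ] [ 0.5748 -0.1146  0.205 ] [ 0.59765 -0.1007   0.205  ] 31.312780688941373 0.05349140117813335
piv [ 0.5499 -0.149   0.148 ] stub [ 0.6405 -0.0747  0.165 ] flange [ 0.5963 -0.1017  0.15  ]
board [ 0.6495 -0.0846  0.012 ] [ 0.6226 -0.2188  0.012 ] 78.66543830575455
knob [ 0.4931 -0.0781  0.1745]
```

Call:
{"method": "apply_moves", "body": {
  "steps": [0.2,0.2,-3,1.5,0.2,0.2,-6,1.5,0.2,0.2,-9,1.5,0.2,0.2,-12,1.5,0.2,0.2,-13.4,1.5,0.2,0.2,-13.4,1.5,0.2,0.2,-13.4,1.5]
}}

```text
clock: 2.57
position: [0.5936, -0.0984, 0.1773]
ee_rot: [-0.001, 0.965, 0.261, -0.001]
contact_force: [0.4, -0.9, 0.8]
width: 0.0851
gripper_force: 0.0
```

Call:
{"method": "apply_moves", "body": {
  "steps": [0,0,0,0,0,0,0,0,0,0,0,0,0,0,0,0,0,0,0,0,0,0,0,0,0,0,0,0,0,0,0,0],
  "jaw": 255,
  "newtons": 20
}}

```text
clock: 3.23
position: [0.5951, -0.101, 0.1779]
ee_rot: [0.001, 0.966, 0.26, 0.001]
contact_force: [1.2, -1.9, 1.9]
width: 0.0134
gripper_force: 21.5
```

Call:
{"method": "apply_moves", "body": {
  "steps": [0,0,0,6,0,0,0,12,0,0,0,18,0,0,0,24,0,0,0,30,0,0,0,36,0,0,0,42,0,0,0,47]
}}

```text
clock: 3.9
position: [0.5944, -0.1007, 0.1765]
ee_rot: [0.0, 0.78, 0.625, -0.0]
contact_force: [0.7, -2.2, -4.4]
width: 0.0137
gripper_force: 20.7
```

Call:
{"method": "apply_moves", "body": {
  "steps": [0,0,0,2,0,0,0,2,0,0,0,2]
}}

```text
clock: 4.15
position: [0.5943, -0.1005, 0.1764]
ee_rot: [-0.0, 0.771, 0.637, -0.0]
contact_force: [1.1, -1.7, -6.1]
width: 0.0136
gripper_force: 20.4
```

Call:
{"method": "apply_moves", "body": {
  "steps": [0,0,-0.4,0,0,0,-0.8,0,0,0,-1.1,0,0,0,-1.1,0]
}}

```text
clock: 4.48
position: [0.5949, -0.0995, 0.1665]
ee_rot: [-0.0, 0.771, 0.637, 0.001]
contact_force: [0.7, -0.4, 0.5]
width: 0.0135
gripper_force: 21.0
```

Call:
{"method": "apply_moves", "body": {
  "steps": [0,0,0,0,0,0,0,0,0,0,0,0,0,0,0,0,0,0,0,0,0,0,0,0],
  "jaw": 130
}}

```text
clock: 4.98
position: [0.5944, -0.1, 0.1663]
ee_rot: [-0.0, 0.771, 0.637, 0.0]
contact_force: [0.1, 0.2, -0.4]
width: 0.0416
gripper_force: 0.0
```

Call:
{"method": "apply_moves", "body": {
  "steps": [0,0,2,0,0,0,5,0,0,0,8,0,0,0,11,0,0,0,11,0,0,0,11,0]
}}

```text
clock: 5.48
position: [0.5955, -0.1004, 0.2786]
ee_rot: [0.002, 0.771, 0.637, 0.001]
contact_force: [-0.8, -0.3, -0.9]
width: 0.0414
gripper_force: 0.0
```

```bash
python3 - <<'E'
from h import *
import json
s=get_state();c=calibration("wrist");print(s["clock"],s["position"],s["ee_rot"],s["width"])
json.dump({k:np.asarray(v).tolist() for k,v in c.items()},open("w2.json","w"))
w=get_image("wrist")[:,:,::-1]; d=get_image("side")[:,:,::-1]
cv2.imwrite("pics/w2.png",w);cv2.imwrite("pics/s2.png",d)
a=cv2.resize(w[100:300,220:420],(400,400),interpolation=cv2.INTER_CUBIC)
b=cv2.resize(d[160:260,290:390],(400,400),interpolation=cv2.INTER_CUBIC)
cv2.imwrite("pics/m2.png",cv2.convertScaleAbs(np.hstack([a,b]),alpha=1.3,beta=20))
E
```

```text
5.4833 [ 0.5954647  -0.10037109  0.2785736 ] [0.00197168 0.77077232 0.63710614 0.00138127] 0.041433725378323655
```

View pics/m2.png

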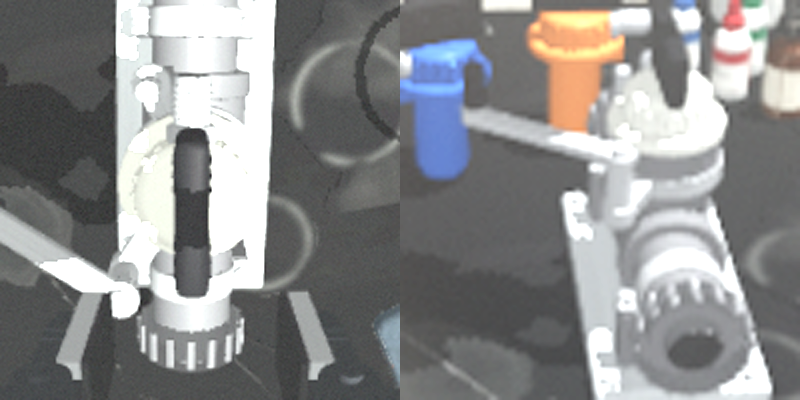

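```bash
python3 - <<'E'
from h import *
import json
k=calibration("side"); col=np.array([.595,-.102])
d=np.array(k["xyz"])[:2]-col; d/=np.linalg.norm(d)
for z in (.128,.136,.140,.148): print(z,np.round(proj(k,np.r_[col+.036*d,z]),1))
u=int(round(proj(k,np.r_[col+.036*d,.128])[0]))
for n in ("side0","s2"):
    g=cv2.cvtColor(cv2.imread(f"pics/{n}.png"),cv2.COLOR_BGR2GRAY); print(n,g[180:215,u-2:u+3].mean(1).round().astype(int).tolist())
E
```

```text
0.128 [354.9 199. ]
0.136 [355.1 196.1]
0.14 [355.2 194.6]
0.148 [355.4 191.7]
side0 [223, 244, 239, 209, 183, 175, 164, 166, 167, 166, 205, 241, 228, 183, 165, 141, 103, 93, 96, 98, 99, 98, 99, 98, 102, 128, 137, 133, 134, 121, 101, 95, 108, 137, 152]
s2 [96, 103, 106, 115, 123, 133, 150, 169, 174, 172, 172, 172, 174, 170, 165, 204, 204, 175, 158, 122, 104, 105, 104, 104, 109, 134, 144, 140, 141, 127, 108, 102, 114, 145, 159]
```

Call:
{"method": "apply_moves", "body": {
  "steps": [0,0,-1,0,0,0,-2,0,0,0,-3,0,0,0,-4,0,0,0,-5,0,0,0,-6,0,0,0,-7.5,0,0,0,-7.5,0],
  "jaw": 255
}}

```text
clock: 6.25
position: [0.5925, -0.0996, 0.1977]
ee_rot: [-0.003, 0.771, 0.637, -0.002]
contact_force: [-0.9, 0.4, -0.8]
width: -0.0002
gripper_force: 0.0
```

Call:
{"method": "apply_moves", "body": {
  "steps": [0,0,-0.5,0,0,0,-0.8,0,0,0,-1,0,0,0,-1,0]
}}

```text
clock: 6.58
position: [0.5948, -0.1002, 0.1931]
ee_rot: [0.001, 0.771, 0.637, 0.001]
contact_force: [-0.8, 1.3, 5.1]
width: -0.0002
gripper_force: 2.4
```

```bash
python3 - <<'E'
from h import *
import json
c=json.load(open("w2.json"))
print(wonplane(c,282,250,.147),wonplane(c,221,210.5,.1455))
a=np.array(wonplane(c,221,210.5,.1455))-[.5491,-.1493,.1455]; print(np.degrees(np.arctan2(a[1],a[0])),np.linalg.norm(a))
w=cv2.imread("pics/w2.png")[130:290,120:320]
cv2.imwrite("pics/w2c.png",cv2.convertScaleAbs(cv2.resize(w,None,fx=3.75,fy=3.75,interpolation=cv2.INTER_CUBIC),alpha=1.5,beta=40))
E
```

```text
[ 0.55152358 -0.14933141  0.147     ] [ 0.50160076 -0.0987428   0.1455    ]
133.21376592425764 0.06937007901963352
```

View pics/w2c.png

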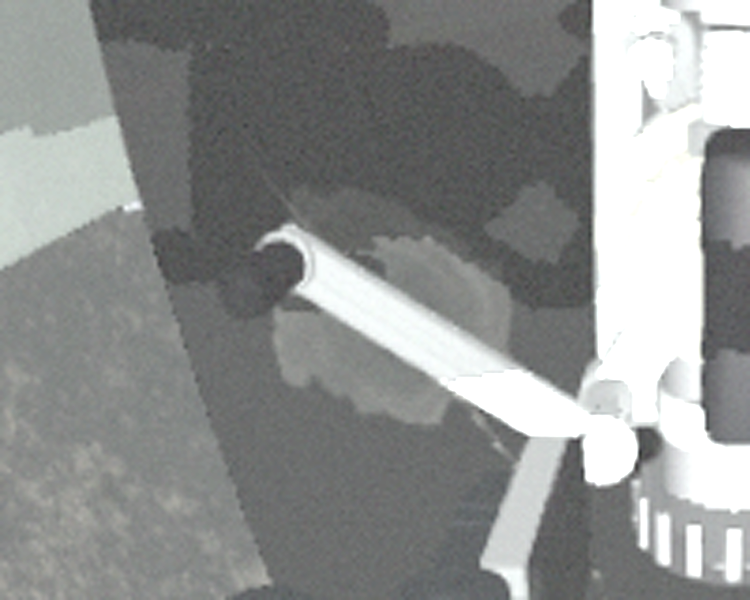

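Call:
{"method": "apply_moves", "body": {
  "steps": [0,0,3,0,0,0,5,0,0,0,5,0],
  "jaw": 130
}}

```text
clock: 6.83
position: [0.5973, -0.1009, 0.2467]
ee_rot: [0.004, 0.771, 0.637, 0.003]
contact_force: [0.1, 0.1, 1.5]
width: 0.0355
gripper_force: 0.0
```

```bash
python3 - <<'E'
from h import *
import json
c=json.load(open("w2.json"))
for u,v,z in ((287,258,.1455),(250,285,.1745),(610,450,.1475)):
    p=wonplane(c,120+(u+.5)/3.75-.5,130+(v+.5)/3.75-.5,z); a=p-[.5491,-.1493,z]; print(p,np.degrees(np.arctan2(a[1],a[0])),np.linalg.norm(a))
E
```

```text
[ 0.47949056 -0.0820054   0.1455    ] 135.96868896731408 0.09681961294790334
[ 0.4815251  -0.08066221  0.1745    ] 134.5529184702097 0.09631984954700898
[ 0.5520123  -0.14877082  0.1475    ] 10.29850907873621 0.0029599871954980633
```

Call:
{"method": "apply_moves", "body": {
  "steps": [-1.5,0.2,0,7,-3,0.5,0,14,-4.5,0.7,0,21,-6,1,0,28,-7.5,1.2,0,35,-9,1.5,0,42,-10.2,1.7,0,49,-11.2,1.9,0,56]
}}

```text
clock: 7.5
position: [0.4815, -0.0809, 0.2414]
ee_rot: [0.0, 0.379, 0.926, 0.0]
contact_force: [0.8, 0.0, 0.5]
width: 0.0417
gripper_force: 0.0
```

Call:
{"method": "apply_moves", "body": {
  "steps": [0,0,-1.5,0,0,0,-3,0,0,0,-4.5,0,0,0,-6,0,0,0,-7,0,0,0,-7.9,0,0,0,-7.9,0]
}}

```text
clock: 8.08
position: [0.4814, -0.0808, 0.1607]
ee_rot: [-0.002, 0.382, 0.924, -0.0]
contact_force: [0.5, 0.1, 0.6]
width: 0.0417
gripper_force: 0.0
```

Call:
{"method": "apply_moves", "body": {
  "steps": [0,0,0,0,0,0,0,0,0,0,0,0,0,0,0,0,0,0,0,0],
  "jaw": 206
}}

```text
clock: 8.5
position: [0.4829, -0.0814, 0.1629]
ee_rot: [0.001, 0.381, 0.924, -0.0]
contact_force: [-0.2, -0.5, 0.2]
width: 0.0165
gripper_force: 0.3
```

```bash
python3 - <<'E'
from h import *
cv2.imwrite("pics/w3.png",cv2.convertScaleAbs(get_image("wrist")[:,:,::-1],alpha=1.3,beta=20))
E
```

```text
(no output)
```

View pics/w3.png

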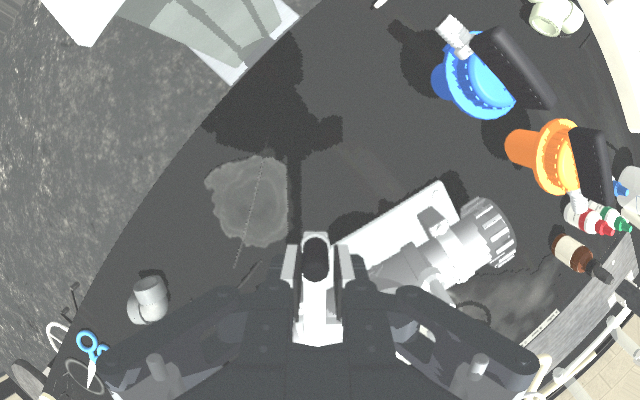

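Call:
{"method": "apply_moves", "body": {
  "steps": [0.74,0.98,0,-7,1.72,1.66,0,-14,2.78,2.21,0,-21,3.9,2.63,0,-28,5.07,2.91,0,-35,6.26,3.05,0,-42,7.05,3.05,0,-47,7.05,3.05,0,-47]
}}

```text
clock: 9.22
position: [0.5548, -0.0506, 0.1624]
ee_rot: [0.001, 0.719, 0.695, 0.001]
contact_force: [-0.3, -0.8, 0.8]
width: 0.016
gripper_force: 0.0
```

Call:
{"method": "apply_moves", "body": {
  "steps": [0.4,0,0,-2.4,0.8,-0.05,0,-4.8,1.2,-0.1,0,-7,1.6,-0.17,0,-9,1.6,-0.17,0,-9,1.6,-0.17,0,-9]
}}

```text
clock: 9.72
position: [0.5686, -0.0523, 0.1623]
ee_rot: [-0.0, 0.77, 0.638, -0.0]
contact_force: [-0.8, 0.4, -0.0]
width: 0.0163
gripper_force: 0.0
```

Call:
{"method": "apply_moves", "body": {
  "steps": [0.05,-0.01,0,0,0.1,-0.02,0,0,0.15,-0.03,0,0,0.15,-0.03,0,0]
}}

```text
clock: 10.05
position: [0.57, -0.0525, 0.1623]
ee_rot: [-0.0, 0.771, 0.637, -0.0]
contact_force: [-0.4, 0.2, 0.9]
width: 0.0167
gripper_force: 0.6
```

Call:
{"method": "apply_moves", "body": {
  "steps": [0.05,-0.01,0,0,0.1,-0.02,0,0,0.15,-0.03,0,0,0.15,-0.03,0,0]
}}

```text
clock: 10.38
position: [0.5703, -0.0526, 0.1622]
ee_rot: [-0.001, 0.771, 0.637, -0.001]
contact_force: [-5.0, 1.3, 3.2]
width: 0.0164
gripper_force: 2.8
```

Call:
{"method": "apply_moves", "body": {
  "steps": [0.05,-0.01,0,0,0.1,-0.02,0,0,0.1,-0.02,0,0]
}}

```text
clock: 10.63
position: [0.5703, -0.0526, 0.1622]
ee_rot: [-0.002, 0.771, 0.637, -0.002]
contact_force: [-7.3, 1.2, 4.1]
width: 0.0165
gripper_force: 3.6
```

Call:
{"method": "apply_moves", "body": {
  "steps": [-0.15,0.03,0,0,-0.25,0.05,0,0,-0.25,0.05,0,0],
  "jaw": 194
}}

```text
clock: 10.88
position: [0.5713, -0.0528, 0.1625]
ee_rot: [0.001, 0.771, 0.637, 0.001]
contact_force: [-0.4, -0.3, 0.3]
width: 0.0208
gripper_force: 0.0
```

Call:
{"method": "apply_moves", "body": {
  "steps": [0,0,2,0,0,0,4,0,0,0,7,0,0,0,10,0,0,0,13,0,-2,0,15,0,-4,0,15,0,-4,0,15,0]
}}

```text
clock: 11.55
position: [0.5288, -0.0527, 0.3147]
ee_rot: [0.001, 0.771, 0.637, 0.001]
contact_force: [-1.2, -0.5, -1.4]
width: 0.0203
gripper_force: 0.0
```

```bash
python3 - <<'E'
from h import *
c=calibration("wrist");w=get_image("wrist")[:,:,::-1]; d=get_image("side")[:,:,::-1]
cv2.imwrite("pics/w4.png",w)
P=np.array([.595,-.101,.16]); q=rot(c["rotation"]).inv().apply(P-c["xyz"]); th=np.arccos(-q[2]/np.linalg.norm(q)); r=th*c["fx"]/np.hypot(q[0],q[1]); u,v=int(c["cx"]+r*q[0]),int(c["cy"]-r*q[1]); print(u,v)
import json; json.dump({k:np.asarray(x).tolist() for k,x in c.items()},open("w4.json","w"))
u=min(max(u,80),560);v=min(max(v,80),320); print(u,v)
a=cv2.resize(w[v-80:v+80,u-80:u+80],(400,400),interpolation=cv2.INTER_CUBIC)
b=cv2.resize(d[160:240,310:390],(400,400),interpolation=cv2.INTER_CUBIC)
cv2.imwrite("pics/m4.png",cv2.convertScaleAbs(np.hstack([a,b]),alpha=1.0,beta=20))
E
```

```text
387 221
387 221
```

View pics/m4.png

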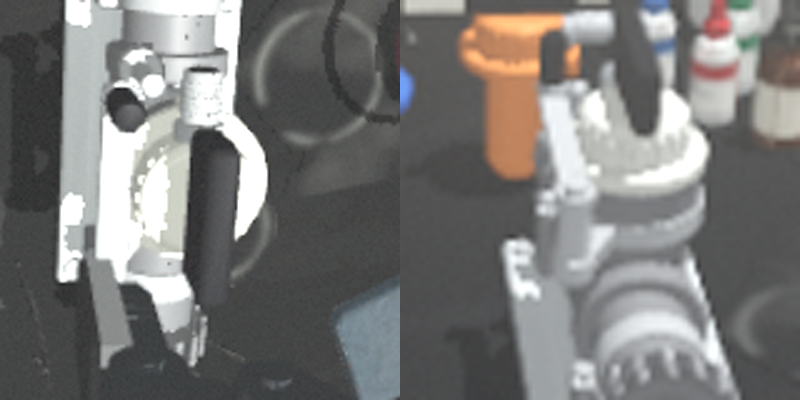

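The wrist and side views show the keeper lying along the tee over the flange, its arm end against the stop pin at crop (152,85). The knob is at (125,108), and the sensor is still seated with nothing touching it.

```bash
python3 -c "
from rig import *
print(sign_off())"
```

```text
the job is handed in; nothing more can be done
None
```

The sensor is turned and fully home in its notch, the keeper is swung over the flange to its stop pin and released, and the job is handed in at about 12 s on the clock; the loose parts were not touched.

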